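# Vent and pressurise the fuel-cap leak tester

### The arm

A 6-joint arm with a two-finger parallel gripper is mounted at the origin on the work surface. World frame = base frame: x ahead of the robot, y to its left, z up, the work surface at z = 0. Lengths are in mm, angles in degrees, forces in N, time in s.
With the tool pointing down it reaches from about 350 to 850 mm from the base axis. Payload 8.1 kg.
Tool frame: the origin (TCP) lies at the very end of the fingers, on their centre line; the grasp point (between the pads) lies 19 mm behind it (r.grip_depth is the distance from the TCP to the grasp point, in mm); z points along the fingers, y is the direction in which the jaws open and shut (so a half turn about z gives the same grasp; the last joint's range is limited). The gripper opens to 85 mm and grips with 20 to 120 N. Pads are 22 mm wide; open, the fingers measure 114 mm over their backs; the gripper's body (76 mm by 85 mm) begins 54 mm behind the grasp point. The pads swing forward as they close: fully open they stand 13 mm farther back than shut.
Start: joints at [-80.065, 7.471, 85.268, -0, 87.261, -4.893], TCP at [153.573, -580.018, 231.292] pointing down, gripper open.
Joint ranges: [-169.43, 169.43], [-51.17, 129.36], [1.28, 143.12], [-76.62, 256.62], [0, 156.53], [-152.29, 152.29]. Speed limits (degrees/s): [136.94, 136.94, 159.86, 180, 180, 180].

### API

Orientations are given as [roll, pitch, yaw] about the fixed x, y, z axes, in that order (R = Rz(yaw) Ry(pitch) Rx(roll)).
In Python, from bench import status, viewer, hand_in, r gives the robot as it stands.
- The arm moves only by the shell command python3 -m crank 'ROWS' [OPENING] [FORCE]. ROWS is a JSON object of lists of equal length, an entry for each row: "slide": the shift along the tool's x, y, z in m, a list of three; "twist": the turn about the tool's z in rad. A call has 1 to 8 rows; each row shifts and turns the commanded pose from where the row before left it, along the tool's axes as they then stand; what a row does not reach is not made up. A row lasts 1/10 s, in which the tool goes at most 50 mm and 8.59 degrees, less where a joint would pass 70% of its speed; a pose out of reach is approached as far as the arm can. A call with a gripper value outside its range is refused whole. OPENING is the closure, from 0 (fully open) to 1 (shut), set as the call begins (- or left out, the last holds). The fingers move at their own pace and stop on an object; FORCE is the grip in N (left out, the last holds). Time passes only in rows, so rows that do not move let the fingers close. It gives the time, the measured TCP pose, the force and the opening at its end, in the units of the state.
- status.sense(): the state, without advancing time (a new reading comes with each control period).
- viewer.snapshot(name): name is "scene" or "top" or "wrist"; returns a dict with "img" (384x512x3 uint8, red, green, blue), "fx", "fy", "cx", "cy" (pixels), "k1" (the pictures are not rectified: a ray, as slopes to the right and down, at radius r is drawn at 1 + k1 r^2 times it, then the intrinsics apply), "R" (3x3) and "t" (3): a world point X has camera coordinates R X + t; the wrist camera has in their place "hand_eye" (4x4, takes a point from camera to tool coordinates, whose origin is the TCP and whose axes are the flange's). Camera axes: x right, y down, z forward; pixel columns grow to the right and rows downward; lengths in mm; the calibration is good to about 2 mm. A picture is of the moment at which its call begins: read the wrist's pose just before it. There is no depth.
- hand_in(): hands the job in, once; it reports no verdict.
The state is a dict: "time": time; "joint_pos": joint angles; "qd": joint speeds; "joint_efforts": joint torques, N m; "tool_pos": TCP position; "tcp_rot": TCP orientation; "ft_force": force on the tool from outside, world axes, zero at the start; "wrist_torque": the same for the moment, N m; "finger_gap": finger opening in mm.
Only numpy, scipy, OpenCV 4.12 (cv2) and the standard library are available. Lean on these libraries where they do the work, as an engineer would, in place of code of your own. Each camera call takes 0.05 s, during which the arm holds its last target.

### The job

Get the fuel-oil cap leak tester ready and put air on it: pull the vent knob all the way out until it snaps over, then push it fully home. After that press the sprung dead-man lever down until the top of its pad is level with the tip of the pointer beside it, without shifting the pointer or going well past it (over 12 mm), and finish while still holding the lever there with the fingers: do not let go. Leave the loose things on the bench where they are.

Things in the scene. Friction and masses are not known exactly. Their poses are not given: they have to be found in the camera images.
- vent_block: Aluminium block 100 x 90 x 85 mm high with a 76 mm dark steel fuel cap clamped on top at the back (top at 127 mm), bolted down on a 140 x 120 mm plate. Origin: centre of the underside. The vent knob comes out of its -x face (towards the robot, within 20 degrees). A detent pin by that face rises to 95 mm; a pipe stub at +y reaches 76 mm out, 60 mm high. Stands left or right.
- knob_grip (a point): Centre of the black cylindrical vent knob, 30 mm in diameter, 34 mm long, its axis level along the block's x, 55 mm above the bench. Home, it is 79 mm to -x of the block's origin (29 mm off the face, the knob's back 6 mm off a collar). Pinch it across its diameter from above, pull along the block's -x. Axes as the block's.
- vent_knob (a joint): Travel of the vent knob, m: 0 = fully home (start), 0.030 = fully out. A spring detent draws it to the nearer end; it takes about 5.5 N to start it from either end and it snaps over at mid travel.
- feed_stand: Grey stand bolted down, base plate 200 x 170 x 10 mm (its middle 12 mm to +y of the origin). Origin: at bench level, midway under the lever. Two cheeks 140 mm high carry the lever's pivot, 60 mm to +x and 120 mm up; the lever runs from it along -x (towards the robot, within 20 degrees) to its pad. Stands left or right.
- lever_pad (a point): Centre of the top face of the black rubber pad on the lever's end: 40 mm along the lever x 50 mm x 10 mm thick, 130 mm to -x of the pivot. At rest 146 mm above the bench, outer edge tilted up 14 degrees; flat at 0.25 rad. Axes turn with the lever. Free below down to 25 mm above the bench.
- feed_lever (a joint): Angle of the dead-man lever, rad: 0 = up at rest, 0.5 = down on its stop, the pad 66 mm lower (about 13 mm per 0.1 rad). A spring pushes it back up: about 6.5 N at the pad at rest, about 19 N at the stop.
- pointer_tip (a point): Top of the free end of the index pointer: a steel finger 8 mm wide, 6 mm thick, 34 mm long, pointing along the stand's -y at the pad's +y side, 8 mm from it, beside its middle. Clamped on a 138 mm high post 72 mm to +y of the pad's middle. Its height varies: 101 to 126 mm above the bench, 20 to 45 mm below the pad's rest height. Axes as the stand's.
- spare_cap: Loose dark steel fuel cap, 76 mm wide, 36 mm high, on the bench between the two fixtures. Leave alone. Origin: centre of the underside.
- wrench: Loose steel wrench, 170 mm long, lying flat on the bench between the fixtures, along its x axis. Leave alone.
- cap_box: Open cardboard box 130 x 100 x 60 mm with a cap in it, at the left of the bench. Leave alone. Origin: centre of the underside.
- grease_jar: Grey jar, 64 mm wide, 85 mm high, at the right of the bench. Leave alone. Origin: centre of the underside.

How it is judged (in metres and radians):
On the way, in this order (a step that is already met when the one before it is completed fails the run):
1. the vent knob is pulled fully out (26 mm or more of its 30) (value of joint vent_knob above 0.026 m), for 0.1 s.
2. the vent knob is back fully home (within 3 mm) (value of joint vent_knob below 0.003 m), for 0.2 s.
3. the fingers hold the lever with the pad level with the pointer (within 6 mm) (z of lever_pad in the frame of pointer_tip between -0.006 and 0.006 m and contact force between the fingers and feed_lever above 2 N), for 0.3 s.
At the end, for the whole second after the job is handed in: The fingers still press the lever (more than 2 N) and hold it still, with the middle of the pad's top face within 6 mm of the height of the pointer's tip; the vent knob is home (within 3 mm) (all of step 3 and value of joint vent_knob below 0.003 m and velocity of joint feed_lever between -0.1 and 0.1 rad/s); the arm keeps its last pose, push and grip.
It fails at once if the lever is pressed well past the pointer (over 12 mm) (z of lever_pad in the frame of pointer_tip below -0.012 m).
It fails at once if the pointer is shifted (over 4 mm) (distance of pointer_tip from where it was at the start of the episode above 0.004 m).
It fails at once if a loose thing on the bench is pushed away (over 20 mm) (distance of any of spare_cap, wrench, cap_box, grease_jar from where it was at the start of the episode above 0.02 m).
It also fails if it takes over 51 s, if anything falls off the work surface, if the arm or the gripper's body presses on something with over 40 N, if the wrist force passes 120 N, or if a joint passes its speed limit or range.

## Working session

There is one attempt and no reset: what is moved stays moved. The work goes in short steps, Python scripts to look and compute and a shell command to move; the robot and the scene stay as the last step left them, time stands still between calls to the robot, and variables do not carry over. Pictures are saved under pics/ and viewed, and the job is handed in when it is done.

```bash
ls; mkdir -p pics; python3 - <<'E'
from bench import status, viewer, r
import cv2,json
s=status.sense(); print({k:s[k] for k in('time','tool_pos','tcp_rot','ft_force','finger_gap')})
for n in('scene','top'):
    d=viewer.snapshot(n); cv2.imwrite(f'pics/{n}0.png',cv2.cvtColor(d['img'],cv2.COLOR_RGB2BGR))
    print(n,{k:d[k] for k in d if k!='img'})
E
```

```text
pics
{'time': 0.0, 'tool_pos': array([ 153.4908267 , -579.47446835,  230.22803084]), 'tcp_rot': array([-1.79894152e+02, -9.58488622e-03,  1.48265322e+01]), 'ft_force': array([-0.11483695, -0.1200502 ,  0.49846015]), 'finger_gap': 85.46688198137275}
scene {'fx': 453.43486705703066, 'fy': 453.43486705703066, 'cx': 258.0331735956867, 'cy': 192.47352236626213, 'k1': -0.05738781858358533, 'R': array([[ 0.70089409,  0.71307904, -0.0163019 ],
       [ 0.41548488, -0.42674914, -0.80327921],
       [-0.57975839,  0.55624046, -0.59537951]]), 't': array([-377.89179459, -143.85839943, 2172.15313281])}
top {'fx': 403.9322625029836, 'fy': 403.9322625029836, 'cx': 254.66846987212975, 'cy': 189.46879879186574, 'k1': 0.04587064600590531, 'R': array([[ 0.06071863, -0.99813503,  0.00630208],
       [-0.97310235, -0.06059916, -0.22226012],
       [ 0.22222751,  0.00736276, -0.97496704]]), 't': array([ -37.84935784,  582.22713187, 1349.45858121])}
```

View pics/scene0.png

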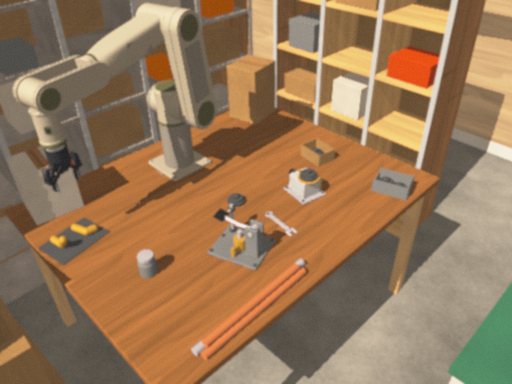

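View pics/top0.png

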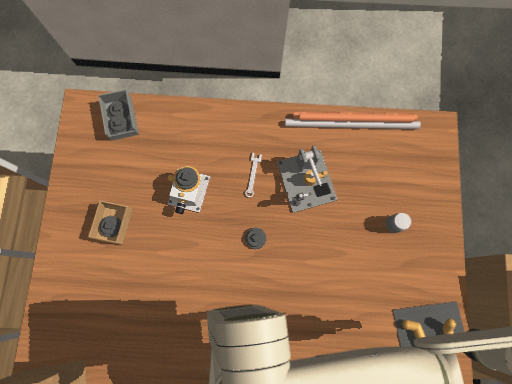

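```bash
python3 - <<'E'
import cv2
a=cv2.imread('pics/top0.png')
for i,(x,y,w,h) in enumerate([(90,110,150,113),(270,110,150,113)]):
    cv2.imwrite(f'pics/topz{i}.png',cv2.resize(a[y:y+h,x:x+w],None,fx=5,fy=5,interpolation=cv2.INTER_CUBIC))
E
```

```text
(no output)
```

View pics/topz0.png

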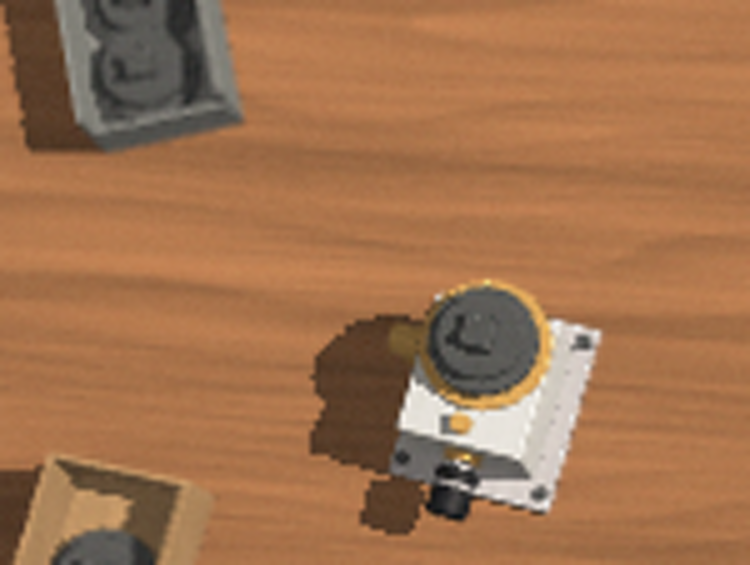

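View pics/topz1.png

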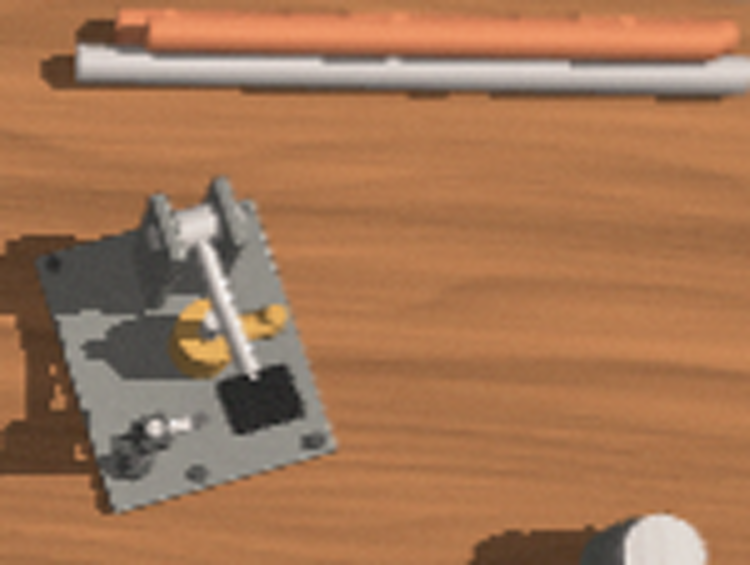

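```bash
cat > h.py <<'E'
import numpy as np, cv2
from scipy.spatial.transform import Rotation as Ro
from bench import status, viewer, r
def rot(s): return Ro.from_euler('xyz',s['tcp_rot'],degrees=True).as_matrix()
def take(n,name=None):
    s=status.sense(); d=viewer.snapshot(n)
    if 'hand_eye' in d:
        T=np.eye(4);T[:3,:3]=rot(s);T[:3,3]=s['tool_pos']
        M=T@np.array(d['hand_eye']); d['R']=M[:3,:3].T; d['t']=-M[:3,:3].T@M[:3,3]
    if name:
        cv2.imwrite(f'pics/{name}.png',cv2.cvtColor(d['img'],cv2.COLOR_RGB2BGR)); 
        np.savez(f'pics/{name}.npz',**d)
    return d
def load(name): return dict(np.load(f'pics/{name}.npz'))
def ray(d,uv):
    K=np.array([[d['fx'],0,d['cx']],[0,d['fy'],d['cy']],[0,0,1.]])
    p=cv2.undistortPoints(np.array([[uv]],float),K,np.array([float(d['k1']),0,0,0]))[0,0]
    R=np.array(d['R']); return -R.T@d['t'], R.T@np.array([p[0],p[1],1])
def onz(d,uv,z):
    o,v=ray(d,uv); return o+v*(z-o[2])/v[2]
def proj(d,X):
    K=np.array([[d['fx'],0,d['cx']],[0,d['fy'],d['cy']],[0,0,1.]])
    return cv2.projectPoints(np.array([X],float),cv2.Rodrigues(np.array(d['R']))[0],np.array(d['t'],float),K,np.array([float(d['k1']),0,0,0]))[0][0,0]
def tri(d1,u1,d2,u2):
    a,v=ray(d1,u1);b,w=ray(d2,u2)
    s=np.linalg.lstsq(np.stack([v,-w],1),b-a,rcond=None)[0]
    p,q=a+v*s[0],b+w*s[1]; return (p+q)/2,np.linalg.norm(p-q)
E
python3 - <<'E'
from h import *
np.set_printoptions(precision=1,suppress=True)
d=take('top','t1')
z=lambda i,c:((90,270)[i]+c[0]/5,110+c[1]/5)
for c in[(600,332),(548,512),(390,475)]:print('vplate',onz(d,z(0,c),8))
print('knob',onz(d,z(0,(450,498)),60)); print('cap',onz(d,z(0,(480,340)),127))
P=[onz(d,z(1,c),10) for c in[(38,258),(255,200),(335,450),(115,512)]]
print('stand',np.array(P),np.mean(P,0))
print('pad',onz(d,z(1,(260,400)),146)); print('ptr',onz(d,z(1,(205,420)),115))
print('sparecap',onz(d,(255,238),36)); 
print('box',onz(d,(110,223),30),'wr',onz(d,(250,193),0),onz(d,(257,155),0),'jar',onz(d,(402,222),85))
E
```

```text
vplate [635.5 165.1   8. ]
vplate [499.9 191.    8. ]
vplate [519.8 306.8   8. ]
knob [497.2 252.2  60. ]
cap [594.6 230.3 127. ]
stand [[ 707.1  -79.9   10. ]
 [ 762.  -239.1   10. ]
 [ 575.6 -301.5   10. ]
 [ 520.2 -144.4   10. ]] [ 641.2 -191.2   10. ]
pad [ 577.1 -224.3  146. ]
ptr [ 568.4 -192.8  115. ]
sparecap [417.3 -13.5  36. ]
box [440. 496.  30.] wr [584.1  14.7   0. ] [731.   -2.2   0. ] jar [ 497.5 -505.8   85. ]
```

```bash
python3 -m crank '{"slide":[[0.036,-0.030,0],[0.034,-0.035,0],[0.029,-0.040,0],[0.022,-0.044,0],[0.022,-0.044,0],[0.022,-0.044,0],[0.022,-0.044,0],[0.0,0.0,0]],"twist":[0.146,0.146,0.146,0,0,0,0,0]}' 0; python3 - <<'E'
from h import *
take('wrist','w1')
E
```

```text
time: 0.95
tool_pos: [360.8, -302.6, 231.2]
tcp_rot: [-179.9, -0.1, -9.7]
ft_force: [0.3, -0.5, 0.3]
finger_gap: 85.2
```

View pics/w1.png

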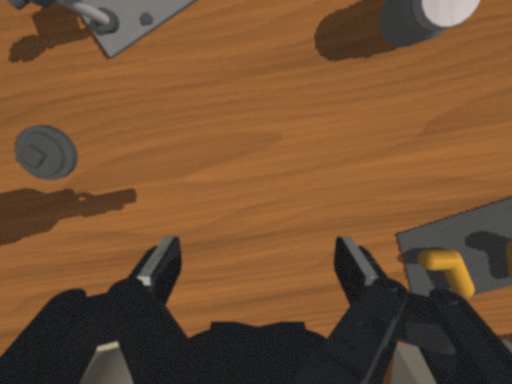

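```bash
python3 -m crank '{"slide":[[0,-0.046,0],[0,-0.046,0],[0,-0.046,0],[0,-0.046,0],[0,-0.046,0],[0,-0.046,0],[0,-0.046,0],[0,-0.046,0]],"twist":[0,0,0,0,0,0,0,0]}' 0;  python3 -m crank '{"slide":[[-0.018,-0.046,0],[-0.018,-0.046,0],[-0.018,-0.046,0],[-0.016,-0.040,0],[0,0,0]],"twist":[0,0,0,0,0]}' 0; python3 - <<'E'
from h import *
take('wrist','w2')
E
```

```text
time: 1.8
tool_pos: [422.6, 55.7, 231.4]
tcp_rot: [180.0, -0.0, -10.2]
ft_force: [1.7, -0.5, 0.1]
finger_gap: 85.3
time: 2.3
tool_pos: [383.7, 246.0, 231.1]
tcp_rot: [-179.9, 0.1, -9.9]
ft_force: [1.6, 0.0, 0.3]
finger_gap: 85.2
```

View pics/w2.png

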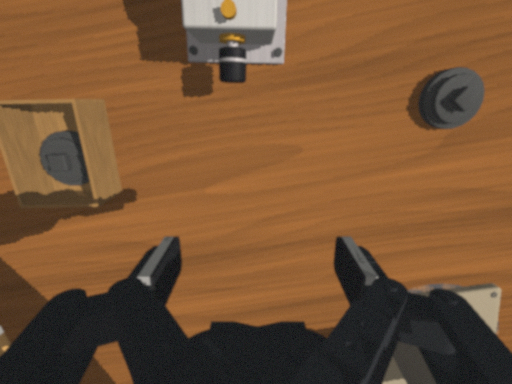

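```bash
python3 - <<'E'
from h import *
a=cv2.imread('pics/w2.png')
cv2.imwrite('pics/w2z.png',cv2.resize(a[0:100,170:300],None,fx=6,fy=6,interpolation=cv2.INTER_CUBIC))
E
```

```text
(no output)
```

View pics/w2z.png

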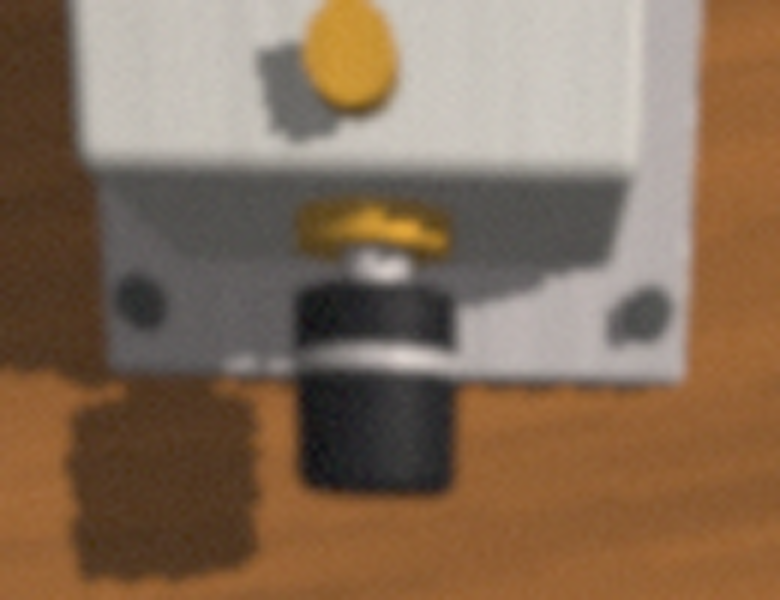

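```bash
python3 - <<'E'
from h import *
np.set_printoptions(precision=1,suppress=True)
d=load('w2'); c=lambda x,y:(170+x/6-.4,y/6-.4)
A=onz(d,c(85,167),85);B=onz(d,c(637,167),85)
v=A-B;yaw=np.degrees(np.arctan2(v[1],v[0]))-90;print('face',A,B,np.linalg.norm(v),'yaw',yaw)
L=onz(d,c(298,400),57);Rr=onz(d,c(455,400),57);print('knob LR',L,Rr,np.linalg.norm(L-Rr))
F=onz(d,c(377,490),57);Bk=onz(d,c(377,283),68);print('front',F,'back top',Bk)
P=onz(d,c(110,375),8);Q=onz(d,c(685,380),8);v=P-Q;print('plate',P,Q,np.linalg.norm(v),np.degrees(np.arctan2(v[1],v[0]))-90)
x=np.array([np.cos(np.radians(yaw)),np.sin(np.radians(yaw)),0]);print('grip from face',(A+B)/2-29*x)
s=status.sense();print(s['tool_pos'],s['tcp_rot'],rot(s))
E
```

```text
face [538.5 291.8  85. ] [523.5 205.3  85. ] 87.72066731449179 yaw -9.837321375618302
knob LR [503.2 268.9  57. ] [498.4 240.8  57. ] 28.54850733075125
front [485.9 257.8  57. ] back top [517.5 250.3  68. ]
plate [520.8 312.1   8. ] [499.3 193.8   8. ] 120.19586369060059 -10.298858631276829
grip from face [502.4 253.5  85. ]
[384.4 243.8 231. ] [180.    0.   -9.9] [[ 1.  -0.2 -0. ]
 [-0.2 -1.  -0. ]
 [-0.   0.  -1. ]]
```

```bash
python3 -m crank '{"slide":[[0.040,-0.010,0],[0.040,-0.010,0],[0.0305,-0.010,0],[0,0,0.04],[0,0,0.04],[0,0,0.02],[0,0,0],[0,0,0]],"twist":[0,0,0,0,0,0,0,0]}' 0; python3 - <<'E'
from h import *
take('wrist','w3')
E
```

```text
time: 3.15
tool_pos: [499.5, 251.2, 131.7]
tcp_rot: [180.0, 0.0, -10.2]
ft_force: [0.3, 0.3, 0.7]
finger_gap: 85.9
```

View pics/w3.png

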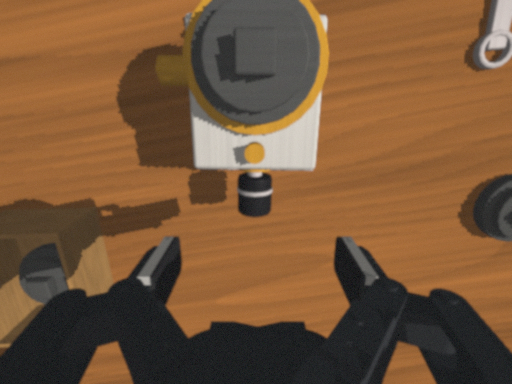

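```bash
python3 - <<'E'
from h import *
np.set_printoptions(precision=1,suppress=True)
d=load('w3'); print(onz(d,(238.5,190),57),onz(d,(271.5,190),57),'band',onz(d,(255,192),68),'front',onz(d,(255,215),57))
print(onz(d,(195,168),85),onz(d,(316,170),85)); print(status.sense()['tool_pos'])
E
```

```text
[507.9 267.5  57. ] [502.8 239.4  57. ] band [507.3 253.   68. ] front [482.1 257.7  57. ]
[539.3 291.7  85. ] [522.1 204.6  85. ]
[500.2 251.9 133. ]
```

```bash
python3 -m crank '{"slide":[[-0.001,-0.002,0.035],[0,0,0.035],[0,0,0.018],[0,0,0.007],[0,0,0]],"twist":[0,0,0,0,0]}' 0; python3 -m crank '{"slide":[[0,0,0],[0,0,0],[0,0,0],[0,0,0],[0,0,0],[0,0,0],[0,0,0]],"twist":[0,0,0,0,0,0,0]}' 1 50; python3 - <<'E'
from h import *
take('wrist','w4')
E
```

```text
time: 3.7
tool_pos: [498.8, 255.0, 37.2]
tcp_rot: [-180.0, -0.0, -10.1]
ft_force: [0.0, -0.0, -0.2]
finger_gap: 85.4
time: 4.4
tool_pos: [498.6, 254.2, 37.6]
tcp_rot: [179.9, -0.1, -10.1]
ft_force: [-4.0, -5.9, 9.4]
finger_gap: 28.7
```

View pics/w4.png

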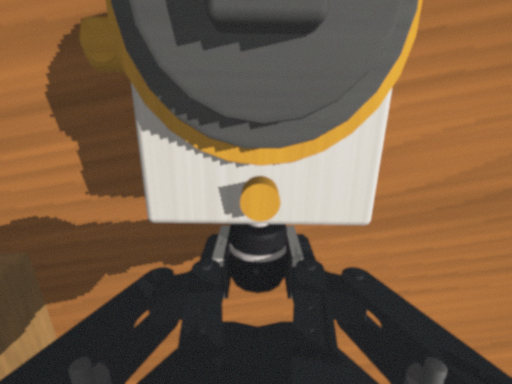

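```bash
python3 -m crank '{"slide":[[-0.004,0,0],[-0.004,0,0],[-0.005,0,0],[-0.005,0,0],[-0.005,0,0],[-0.004,0,0],[-0.003,0,0],[0,0,0]],"twist":[0,0,0,0,0,0,0,0]}'; python3 - <<'E'
from h import *
take('wrist','w5')
E
```

```text
time: 5.25
tool_pos: [469.1, 259.9, 37.6]
tcp_rot: [180.0, -0.1, -10.1]
ft_force: [-2.0, -4.1, 8.1]
finger_gap: 28.7
```

View pics/w5.png

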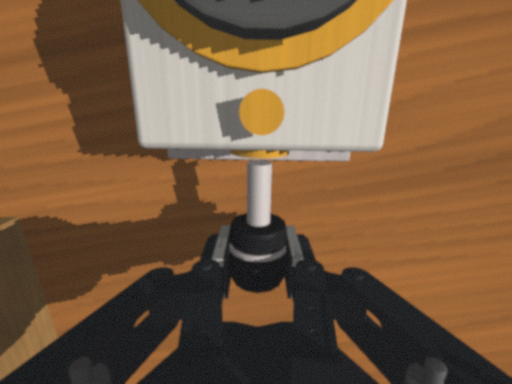

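```bash
python3 -m crank '{"slide":[[-0.0015,0,0],[0,0,0],[0,0,0]],"twist":[0,0,0]}'
```

```text
time: 5.6
tool_pos: [469.1, 259.9, 37.6]
tcp_rot: [-180.0, -0.2, -10.1]
ft_force: [5.1, -5.3, 2.8]
finger_gap: 28.6
```

The knob is against its outer stop. Now I push it home.

```bash
python3 -m crank '{"slide":[[0.005,0,0],[0.005,0,0],[0.005,0,0],[0.005,0,0],[0.005,0,0],[0.004,0,0],[0.003,0,0],[0,0,0]],"twist":[0,0,0,0,0,0,0,0]}'; python3 -m crank '{"slide":[[0.001,0,0],[0,0,0],[0,0,0]],"twist":[0,0,0]}'; python3 - <<'E'
from h import *
take('wrist','w6')
E
```

```text
time: 6.4
tool_pos: [498.6, 254.2, 37.5]
tcp_rot: [179.9, 0.0, -10.1]
ft_force: [-7.3, -5.7, 13.4]
finger_gap: 28.8
time: 6.7
tool_pos: [498.6, 254.2, 37.5]
tcp_rot: [179.9, 0.1, -10.1]
ft_force: [-10.5, -5.1, 15.5]
finger_gap: 28.3
```

View pics/w6.png

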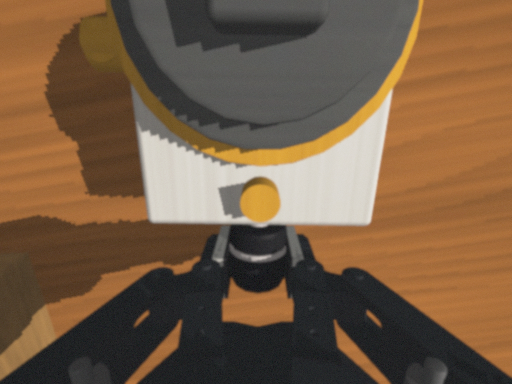

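```bash
python3 -m crank '{"slide":[[0,0,0],[0,0,0],[0,0,0],[0,0,0],[0,0,-0.015],[0,0,-0.04],[0,0,-0.045],[0,0,-0.045]],"twist":[0,0,0,0,0,0,0,0]}' 0; python3 -m crank '{"slide":[[-0.03,0.03,-0.035],[-0.03,0.035,-0.035],[-0.02,0.045,0],[0,0.048,0],[0,0.048,0],[0,0.048,0],[0,0.048,0],[0,0.048,0]],"twist":[0,0,0,0,0,0,0,0]}' 1; python3 - <<'E'
from h import *
take('top','t2')
E
python3 - <<'E'
import cv2
a=cv2.imread('pics/t2.png')
cv2.imwrite('pics/t2z.png',cv2.resize(a[140:240,80:210],None,fx=6,fy=6,interpolation=cv2.INTER_CUBIC))
E
```

```text
time: 7.55
tool_pos: [499.3, 254.6, 183.8]
tcp_rot: [-180.0, 0.0, -10.1]
ft_force: [0.8, 0.5, 0.6]
finger_gap: 85.2
time: 8.35
tool_pos: [366.8, -71.3, 244.8]
tcp_rot: [180.0, -0.1, -10.1]
ft_force: [0.9, -1.3, 0.7]
finger_gap: -0.3
```

View pics/t2z.png

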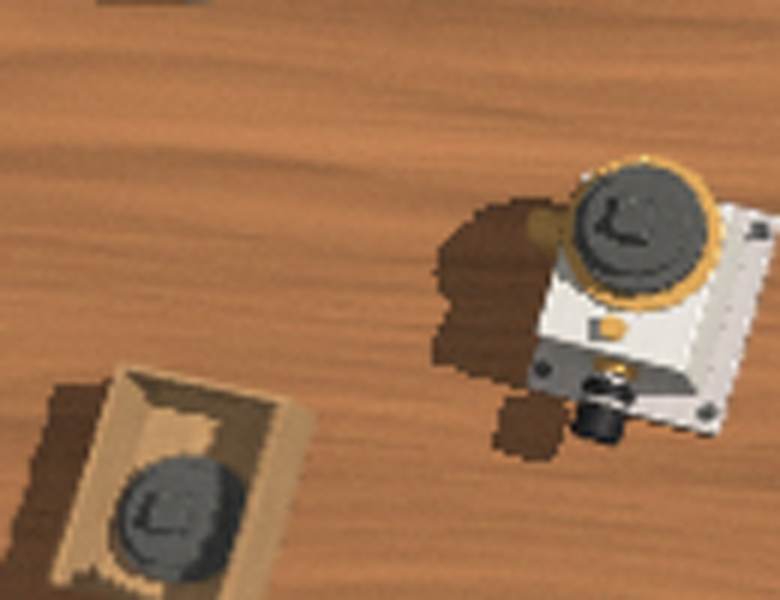

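```bash
python3 -m crank '{"slide":[[0,0.04,-0.01],[0,0.04,-0.01],[0,0.04,-0.01],[0,0.04,-0.01],[0.04,0.027,-0.01],[0.04,0.027,-0.01],[0,0,0]],"twist":[-0.125,-0.125,-0.125,-0.125,0,0,0]}' 1; python3 - <<'E'
from h import *
take('wrist','w7')
E
```

```text
time: 9.1
tool_pos: [465.3, -253.6, 301.2]
tcp_rot: [-179.8, 0.1, 18.1]
ft_force: [-0.6, 0.6, -0.4]
finger_gap: -0.2
```

View pics/w7.png

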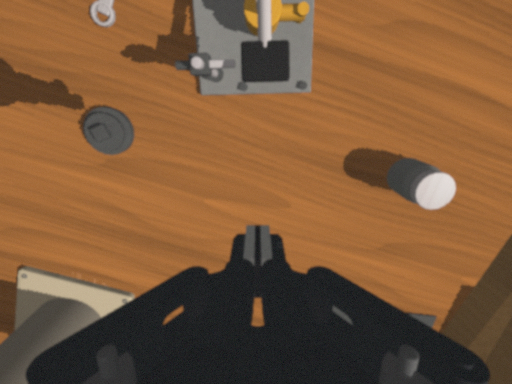

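```bash
python3 -m crank '{"slide":[[0.04,0.03,0.02],[0.03,0.03,0.03],[0,0.03,0],[0,0,0]],"twist":[0,0,0,0]}' ; python3 - <<'E'
from h import *
take('wrist','w8')
E
python3 -m crank '{"slide":[[0,-0.05,0],[0,-0.05,0],[0,-0.05,0],[0,-0.05,0],[0,0,0]],"twist":[0,0,0,0,0]}' ; python3 - <<'E'
from h import *
take('wrist','w9'); take('scene','s9')
ims=[]
for n in('w7','w8','w9'): ims.append(cv2.imread(f'pics/{n}.png'))
cv2.imwrite('pics/w789.png',np.hstack([cv2.resize(i,None,fx=.5,fy=.5) for i in ims]))
a=cv2.imread('pics/s9.png');cv2.imwrite('pics/s9z.png',cv2.resize(a[180:280,190:320],None,fx=6,fy=6,interpolation=cv2.INTER_CUBIC))
E
```

```text
time: 9.55
tool_pos: [551.0, -315.6, 254.2]
tcp_rot: [-179.9, 0.1, 18.1]
ft_force: [-0.8, 0.1, -0.6]
finger_gap: -0.1
time: 10.1
tool_pos: [487.0, -118.7, 257.0]
tcp_rot: [-180.0, -0.1, 18.4]
ft_force: [0.9, -0.0, 0.5]
finger_gap: 0.1
```

View pics/w789.png

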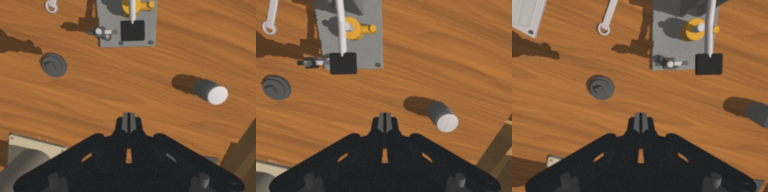

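View pics/s9z.png

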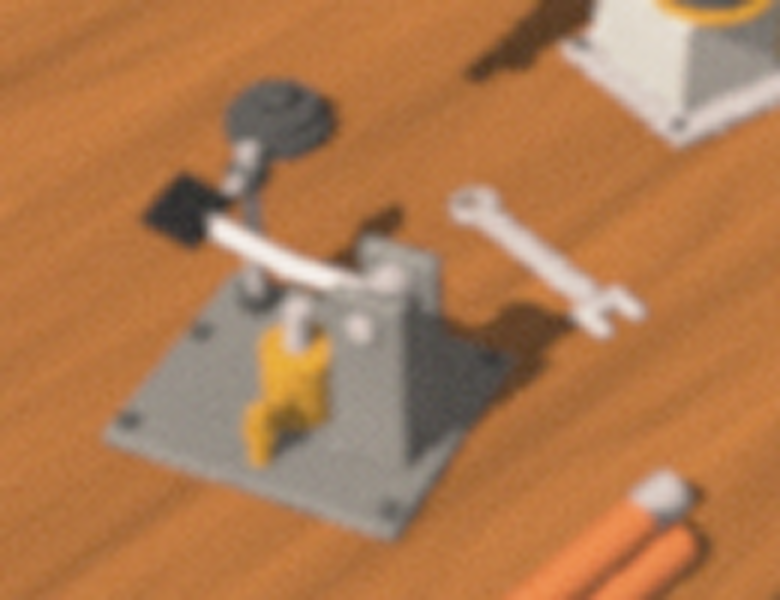

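```bash
python3 - <<'E'
import cv2
a=cv2.imread('pics/w7.png');cv2.imwrite('pics/w7z.png',cv2.resize(a[20:110,170:300],None,fx=6,fy=6,interpolation=cv2.INTER_CUBIC))
a=cv2.imread('pics/w8.png');cv2.imwrite('pics/w8z.png',cv2.resize(a[90:165,80:220],None,fx=5.5,fy=5.5,interpolation=cv2.INTER_CUBIC))
a=cv2.imread('pics/w9.png');cv2.imwrite('pics/w9z.png',cv2.resize(a[85:160,280:440],None,fx=5,fy=5,interpolation=cv2.INTER_CUBIC))
E
```

```text
(no output)
```

View pics/w7z.png

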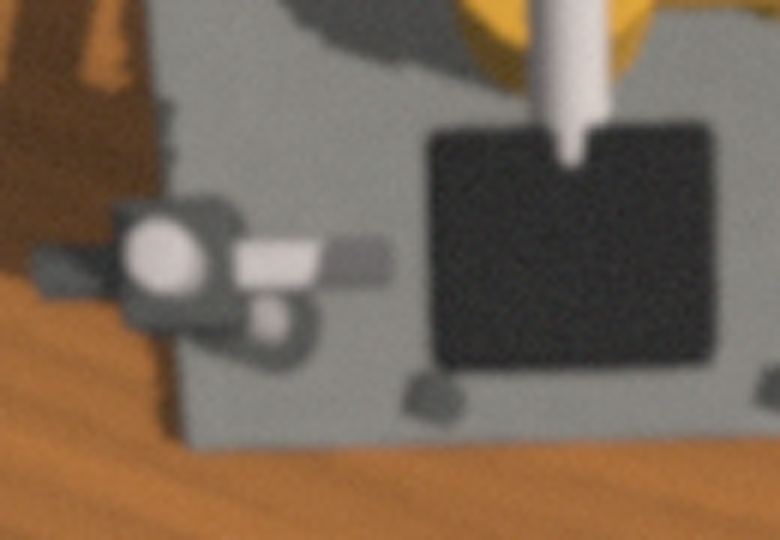

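View pics/w8z.png

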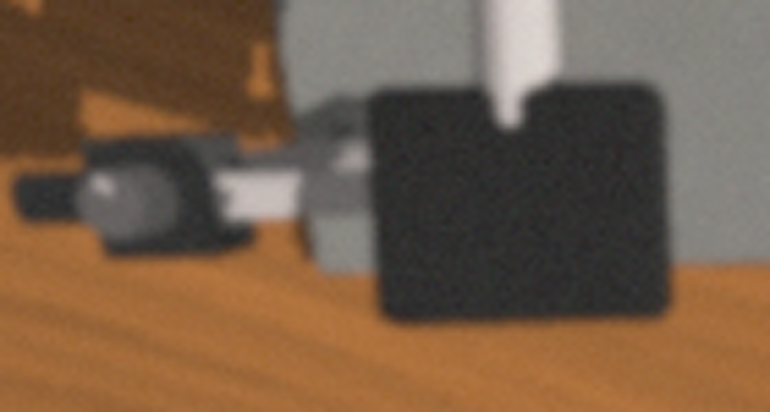

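View pics/w9z.png

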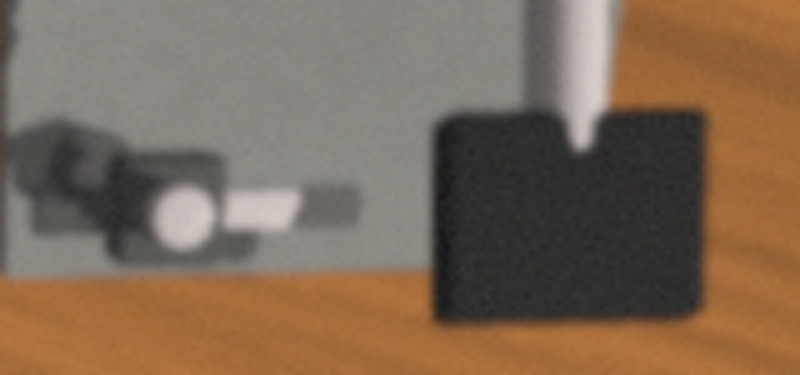

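```bash
python3 - <<'E'
from h import *
np.set_printoptions(precision=1,suppress=True)
C={'w7':(170,20,6),'w8':(80,90,5.5),'w9':(280,85,5)}
D={n:load(n) for n in C}
def px(n,p): a,b,f=C[n]; return (a+(p[0]+.5)/f-.5,b+(p[1]+.5)/f-.5)
T={'tip':{'w7':(391,263),'w9':(360,207)},
'shb':{'w7':(322,264),'w9':(298,208),'w8':(301,194)},
'ball':{'w7':(165,257),'w9':(184,217),'w8':(130,203)},
'padTL':{'w7':(430,125),'w8':(372,90),'w9':(440,115)},'padBR':{'w7':(714,364),'w8':(668,316),'w9':(702,318)},'padTR':{'w7':(713,124),'w8':(662,85),'w9':(705,110)},'padBL':{'w7':(436,368),'w8':(382,320),'w9':(436,320)}}
for k,v in T.items():
    ns=list(v)
    A=[];b=[]
    for n in ns:
        o,d=ray(D[n],px(n,v[n])); d/=np.linalg.norm(d); M=np.eye(3)-np.outer(d,d); A.append(M);b.append(M@o)
    X=np.linalg.lstsq(np.vstack(A),np.hstack(b),rcond=None)[0]
    print(k,X,[proj(D[n],X)-px(n,v[n]) for n in ns])
print([float(D['w7']['fx'])],[-D[n]['R'].T@D[n]['t'] for n in D])
E
```

```text
tip [ 569.  -191.7  122.1] [array([ 0., -0.]), array([-0.,  0.])]
shb [ 564.9 -179.6  122.8] [array([-0.2, -0.1]), array([ 0., -0.]), array([0.2, 0.1])]
ball [ 556.4 -155.3  133.9] [array([0.5, 0.2]), array([-0.2, -0.3]), array([-0.5,  0.1])]
padTL [ 589.6 -193.6  137.4] [array([-0.3,  0.9]), array([-0.1, -0.4]), array([ 0.5, -0.5])]
padBR [ 569.6 -252.4  147.7] [array([ 0.5, -0.5]), array([-0.2,  0.3]), array([-0.5,  0.3])]
padTR [ 605.5 -240.   137.6] [array([0.3, 0.2]), array([-0.3, -0.2]), array([-0.1, -0.1])]
padBL [ 553.6 -206.   146.1] [array([-0.5, -0.3]), array([0.4, 0. ]), array([0.1, 0.2])]
[265.66701117840927] [array([ 541.9, -227.9,  443.7]), array([ 627.7, -289.7,  396.6]), array([562.9, -92.5, 399.8])]
```

```bash
python3 -m crank '{"slide":[[0.018,0.043,0],[0.018,0.043,0],[0.0185,0.0415,0],[0,0,0.03],[0,0,0.03],[0,0,0.02],[0,0,0],[0,0,0]],"twist":[-0.01,0,0,0,0,0,0,0]}' ; python3 - <<'E'
from h import *
print(status.sense()['tool_pos'],status.sense()['tcp_rot'],status.sense()['ft_force'])
take('wrist','w10'); take('scene','s10')
a=cv2.imread('pics/s10.png');cv2.imwrite('pics/s10z.png',cv2.resize(a[170:260,190:310],None,fx=6,fy=6,interpolation=cv2.INTER_CUBIC))
E
```

```text
time: 11.0
tool_pos: [581.2, -228.5, 176.2]
tcp_rot: [180.0, -0.0, 18.7]
ft_force: [0.6, -0.7, 0.1]
finger_gap: 0.3
[ 581.22041763 -228.52931143  176.21890126] [ 1.79984092e+02 -6.57018549e-03  1.86770383e+01] [ 0.5715229  -0.70054748  0.077561  ]
```

View pics/w10.png

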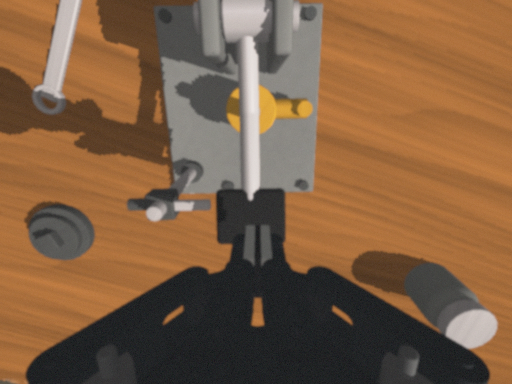

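View pics/s10z.png

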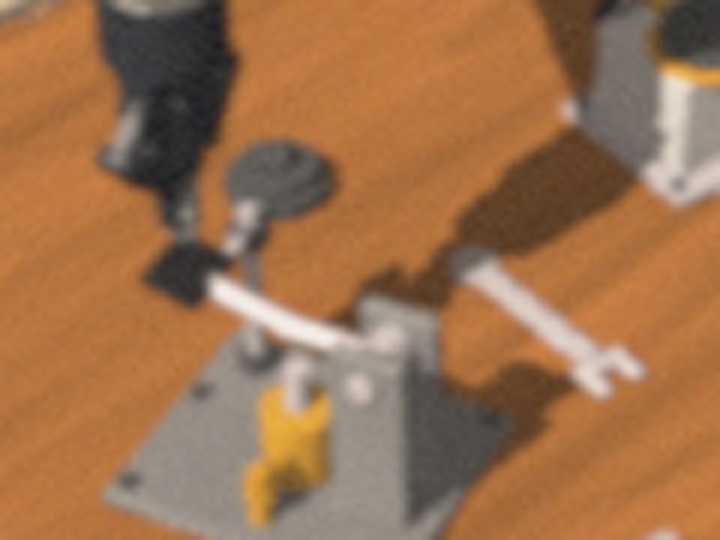

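```bash
python3 -m crank '{"slide":[[-0.002,-0.005,0.012],[0,0,0.008],[0,0,0],[0,0,0]],"twist":[0,0,0,0]}'; for i in 1; do :; done; python3 -m crank '{"slide":[[0,0,0.003],[0,0,0],[0,0,0]],"twist":[0,0,0]}'; python3 -m crank '{"slide":[[0,0,0.003],[0,0,0],[0,0,0]],"twist":[0,0,0]}';python3 -m crank '{"slide":[[0,0,0.003],[0,0,0],[0,0,0]],"twist":[0,0,0]}'
```

```text
time: 11.5
tool_pos: [577.5, -223.4, 154.9]
tcp_rot: [-180.0, 0.0, 18.7]
ft_force: [-1.1, -0.2, 0.3]
finger_gap: 0.3
time: 11.8
tool_pos: [577.9, -223.7, 152.4]
tcp_rot: [180.0, -0.0, 18.7]
ft_force: [0.3, 0.7, 0.2]
finger_gap: -0.3
time: 12.1
tool_pos: [577.8, -223.6, 149.2]
tcp_rot: [-180.0, 0.0, 18.7]
ft_force: [-0.6, -0.6, -0.7]
finger_gap: 0.1
time: 12.4
tool_pos: [578.2, -223.9, 147.4]
tcp_rot: [179.9, -0.0, 18.7]
ft_force: [-1.4, 0.1, 6.2]
finger_gap: -0.1
```

```bash
python3 -m crank '{"slide":[[0,0,0.004],[0,0,0.004],[0,0,0.004],[0,0,0.004],[0,0,0.002],[0,0,0],[0,0,0]],"twist":[0,0,0,0,0,0,0]}'; python3 - <<'E'
from h import *
take('wrist','w11'); take('scene','s11'); take('top','t11')
a=cv2.imread('pics/s11.png');cv2.imwrite('pics/s11z.png',cv2.resize(a[170:260,190:310],None,fx=6,fy=6,interpolation=cv2.INTER_CUBIC))
a=cv2.imread('pics/w11.png');cv2.imwrite('pics/w11z.png',cv2.resize(a[150:260,110:310],None,fx=4,fy=4,interpolation=cv2.INTER_CUBIC))
E
```

```text
time: 13.1
tool_pos: [578.0, -224.5, 129.9]
tcp_rot: [179.9, -0.0, 18.7]
ft_force: [-5.3, -1.2, 9.3]
finger_gap: -0.2
```

View pics/w11z.png

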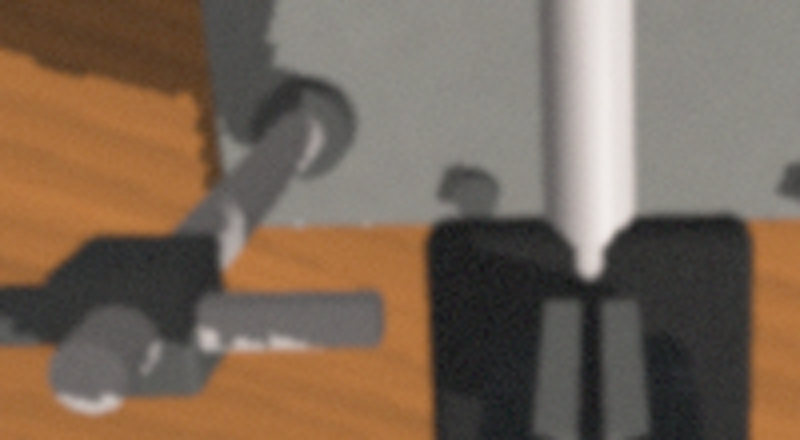

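View pics/s11z.png

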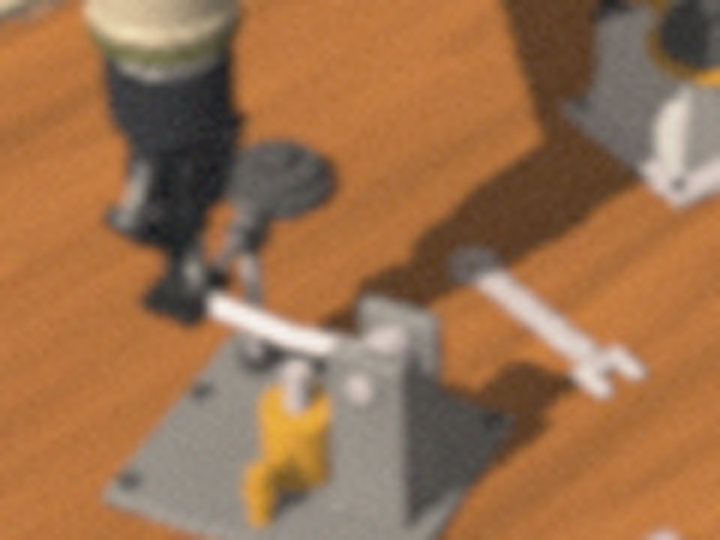

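```bash
python3 - <<'E'
import cv2
a=cv2.imread('pics/w10.png');cv2.imwrite('pics/w10z.png',cv2.resize(a[180:250,120:300],None,fx=4.4,fy=4.4,interpolation=cv2.INTER_CUBIC))
a=cv2.imread('pics/w11.png');cv2.imwrite('pics/w11zz.png',cv2.convertScaleAbs(cv2.resize(a[195:265,100:310],None,fx=3.8,fy=3.8,interpolation=cv2.INTER_CUBIC),alpha=1.8))
E
```

```text
(no output)
```

View pics/w10z.png

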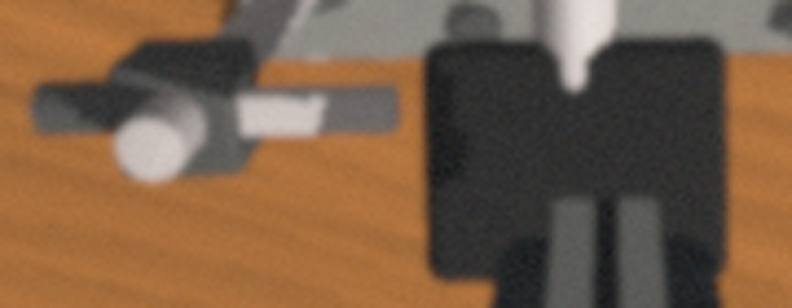

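View pics/w11zz.png

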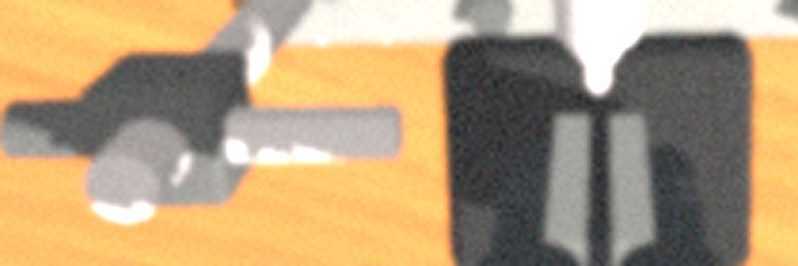

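```bash
python3 - <<'E'
from h import *
np.set_printoptions(precision=1,suppress=True)
C={'w7':(170,20,6),'w8':(80,90,5.5),'w9':(280,85,5),'w10':(120,180,4.4),'w11':(100,195,3.8)}
D={n:load(n) for n in C}
def px(n,p): a,b,f=C[n]; return np.array((a+(p[0]+.5)/f-.5,b+(p[1]+.5)/f-.5))
T={'tip79':{'w7':(388,263),'w9':(360,207)},'tip':{'w7':(388,263),'w9':(360,207),'w10':(392,112),'w11':(394,138)},
'tip9,11':{'w9':(360,207),'w11':(394,138)},'tip9,10':{'w9':(360,207),'w10':(392,112)},
'shb':{'w7':(322,264),'w9':(298,208),'w8':(301,194)},'shb4':{'w7':(322,264),'w9':(298,208),'w8':(301,194),'w10':(322,113)},
'padTL':{'w7':(430,125),'w8':(372,90)},'padBL':{'w7':(436,368),'w8':(382,320)},'padTR':{'w7':(713,124),'w9':(705,110),'w10':(723,42)},'padBR':{'w7':(714,364),'w9':(702,318),'w10':(722,278)}}
for k,v in T.items():
    A=[];b=[]
    for n in v:
        o,d=ray(D[n],px(n,v[n])); d/=np.linalg.norm(d); M=np.eye(3)-np.outer(d,d); A.append(M);b.append(M@o)
    X=np.linalg.lstsq(np.vstack(A),np.hstack(b),rcond=None)[0]
    print(k,X,*[proj(D[n],X)-px(n,v[n]) for n in v])
for n in D: print(n,-D[n]['R'].T@D[n]['t'],D[n]['R'][2])
# pad inner edge now, w11, width
a=onz(D['w11'],px('w11',(447,45)),125);b=onz(D['w11'],px('w11',(750,42)),125);print(a,b,np.linalg.norm(a-b))
E
```

```text
tip79 [ 568.9 -191.3  123.1] [ 0.  -0.1] [-0.1  0.1]
tip [ 569. -191.  123.] [-0.1 -0.3] [-0.3 -0.1] [0.2 0.4] [0.4 0. ]
tip9,11 [ 569.1 -191.   123.6] [-0.1 -0.1] [0.2 0.2]
tip9,10 [ 569.2 -191.   123.4] [-0.1 -0.2] [0.2 0.3]
shb [ 564.9 -179.6  122.8] [-0.2 -0.1] [ 0. -0.] [0.2 0.1]
shb4 [ 564.9 -179.4  122.8] [-0.3 -0.2] [-0.1 -0.1] [-0.  0.] [0.7 0.2]
padTL [ 589.8 -194.2  139.5] [0.2 0.4] [-0.3 -0.4]
padBL [ 553.7 -206.4  147.4] [-0.2 -0.3] [0.3 0.3]
padTR [ 605.3 -239.5  138.6] [-0.  0.] [-0.  -0.1] [0.1 0.1]
padBR [ 569.5 -252.   148.3] [ 0.1 -0.6] [-0.6  0.4] [0.4 0.3]
w7 [ 541.9 -227.9  443.7] [-0.3 -0.1 -1. ]
w8 [ 627.7 -289.7  396.6] [-0.3 -0.1 -0.9]
w9 [562.9 -92.5 399.8] [-0.3 -0.1 -1. ]
w10 [ 657.3 -201.8  318.8] [-0.3 -0.1 -1. ]
w11 [ 653.9 -197.5  272.5] [-0.3 -0.1 -1. ]
[ 588.5 -194.5  125. ] [ 604.3 -239.6  125. ] 47.73477294827171
```

```bash
python3 -m crank '{"slide":[[0,0,0.002],[0,0,0.0022],[0,0,0],[0,0,0],[0,0,0],[0,0,0]],"twist":[0,0,0,0,0,0]}'; python3 - <<'E'
from h import *
Z=[]
for i in range(8):
    take('wrist','w12'); s=status.sense(); Z.append([*s['tool_pos'],*s['ft_force']])
print(np.mean(Z,0).round(1),np.std(Z,0).round(1),status.sense()['time'])
a=cv2.imread('pics/w12.png');cv2.imwrite('pics/w12zz.png',cv2.convertScaleAbs(cv2.resize(a[195:265,100:310],None,fx=3.8,fy=3.8,interpolation=cv2.INTER_CUBIC),alpha=1.8))
take('top','t12');a=cv2.imread('pics/t12.png');cv2.imwrite('pics/t12z.png',cv2.resize(a[100:250,80:360],None,fx=2.8,fy=2.8))
E
```

```text
time: 13.85
tool_pos: [578.0, -224.5, 125.9]
tcp_rot: [179.9, -0.0, 18.7]
ft_force: [-4.9, -0.6, 9.3]
finger_gap: -0.1
[ 5.781e+02 -2.245e+02  1.259e+02 -5.400e+00 -5.000e-01  1.030e+01] [0.  0.  0.  0.3 0.4 0.4] 14.25
```

View pics/w12zz.png

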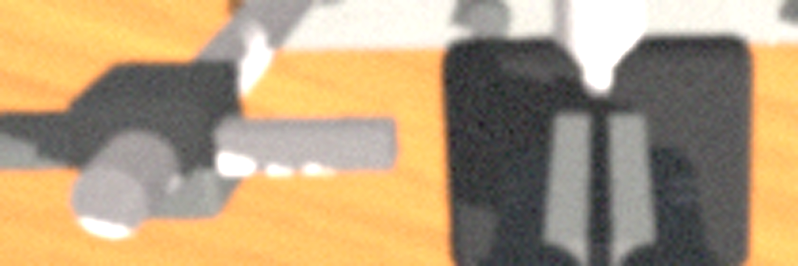

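View pics/t12z.png

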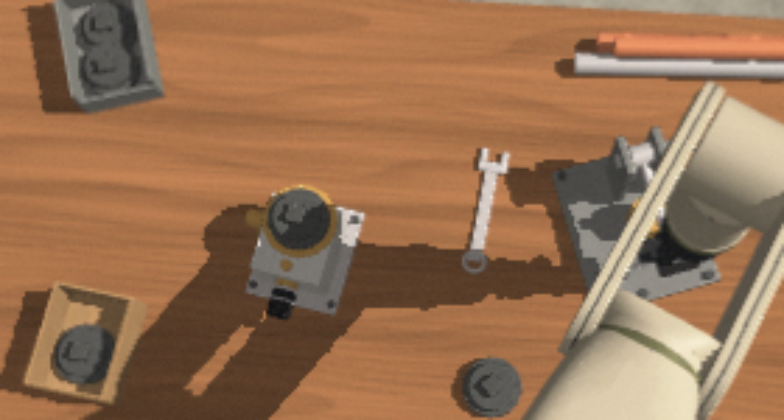

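```bash
python3 -m crank '{"slide":[[0,0,0],[0,0,0],[0,0,0],[0,0,0]],"twist":[0,0,0,0]}'; python3 -c "
from bench import hand_in; print(hand_in())"
```

```text
time: 14.7
tool_pos: [578.1, -224.5, 125.9]
tcp_rot: [179.9, -0.0, 18.7]
ft_force: [-4.4, -1.3, 11.4]
finger_gap: -0.1
the job is handed in; nothing more can be done
None
```

I finished the sequence and handed it in at 14.7 s (limit 51 s), with the closed fingers still pressing the lever down. `hand_in()` gives no verdict, so success isn't confirmed.

- **Knob:** I pulled it about 30 mm until it stopped against its outer stop. I then pushed it back to its starting TCP position, where it pressed against its home stop. The wrist and top pictures after release show it home.
- **Lever:** The fingers were holding at TCP z 125.9 mm with about 10–11 N upward on the tool. That puts the middle of the pad at about 125 mm after allowing for pad tilt.
- **Pointer height:** This is where the checks disagreed slightly. The wrist views put the tip at about 123 mm. The same views read the pad about 2.5 mm lower than its given rest height, which the touch contact agreed with. Correcting for that gives about 125.5 mm. I aimed between the two, so the pad should be within about 2 mm of the tip (6 mm allowed). I could not check that they were level from a side view.
- **Other limits:** I made no contact with the pointer. In the last top picture the spare cap, wrench and box looked to be where they were. The grease jar was outside my last crop, but the arm never went near it at low height.

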